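Lock the push-and-turn safety cap on the sample jar

TASK

Pick up the safety cap by its bar, set it on the neck of the sample jar, push it down against the sprung seal and twist it clockwise (seen from above) until its inner lugs are under the hooked lugs of the neck, then let go so that it springs up into the catch and stays locked down. Feel for the lugs and press and twist gently, since the neck cracks above 45 N; leave the media bottle, tube block, timer and marker where they are.

Things in the scene. Friction and masses are not known exactly. Their poses are not given: they have to be found in the camera images.
- cap: The loose safety cap: white, round, 61 mm wide, 25.5 mm high, standing open side down; on top a grip bar 46 mm long (cap x), 12 mm thick (cap y), 20 mm high (45.5 mm in all). Origin: centre of the skirt's lower edge; z up. About 0.1 kg. Inside 54 mm wide, 22 mm deep to the ceiling.
- cap_lugs (a point): Point on the cap's axis 2.5 mm above its lower edge, at the height of its four inner lugs. They stand 90 degrees apart, one at the cap's +x, each 26 degrees (11 mm) wide and 4 mm high (0.5 to 4.5 mm above the lower edge), reaching inward to 21.8 mm from the axis.
- jar_mouth (a point): Centre of the neck's rim, on the upright axis of the amber jar, 120 mm above the worktop; z up. The jar (68 mm wide) is fixed in a round grey holder (108 mm wide, screwed down). Neck 40 mm wide. It cracks if the cap loads it with more than 45 N, pressing or twisting. Cap origin relative to this point: -22 mm pressed fully down (ceiling on the rim), -18 mm locked.
- neck_lugs (a point): Point on the jar's axis 9.8 mm below the rim: top of the four hooked lugs of the metal collar, 90 degrees apart, 49 degrees wide, reaching out to 25 mm from the axis, gaps of 41 degrees between. The collar's angle is NOT measured and may be any (this point's x says nothing of it). With its lugs on top of these, the cap's origin is 10 mm below the rim, on a rigid rest.
- hook_pocket (a point): Point on the jar's axis 13.3 mm below the rim: underside of the hooked lugs' roofs. Each has, seen from above, at its counter-clockwise end a bump (8 degrees wide, down to 16.3 mm below the rim), at its clockwise end a stop (8 degrees, down to 21 mm), between them a pocket 33 degrees wide into which the cap's lug springs up.
- seal_top (a point): Centre of the top of the sprung rubber disc (30 mm wide) when not pressed, 10 mm above the rim. It pushes back 2 N at first touch and 1 N more per mm, 12 N flush with the rim. With the lugs in the gaps the cap rests on it, origin 12 mm below the rim. From a gap, pressed fully down, a clockwise turn of 41 (just past a bump end) to 56 degrees meets the stop.
- bottle: Bystander: media bottle with a screw cap, 70 x 64 x 137 mm, standing at the left; origin at the centre of its underside.
- tube_block: Bystander: low microtube rack with small capped tubes, 69 x 127 x 48 mm, behind and to the right; origin at the centre of its underside.
- timer: Bystander: small flat bench timer, 68 x 62 x 18 mm, near the robot; origin at the centre of its underside.
- marker: Bystander: pen-shaped marker lying at the front right, 128 mm long, 13 mm thick; origin at the centre of its underside.
There are look-alikes about, which are no part of the job. What is meant by the cap is not brown or yellow, and is the larger of those in its own colour.

How it is judged:
By the outcome, as a careful person would: the job done as asked, in the order asked, and still so for the second after the job is handed in, with the robot touching nothing.
It also fails if it takes over 67 s, if anything falls off the work surface, if the arm or the gripper's body presses on something with over 40 N, if the wrist force passes 120 N, or if a joint passes its speed limit or range.

ROBOT

A 7-joint arm with a two-finger parallel gripper is mounted at the origin on the work surface; the furniture and walls round the work are solid. World frame = base frame: x ahead of the robot, y to its left, z up, the work surface at z = 0. Lengths are in m, angles in rad, forces in N, time in s.
With the tool pointing down it reaches from about 0.425 to 0.925 m from the base axis. Payload 6.8 kg.
Tool frame: the origin (TCP) lies at the very end of the fingers, on their centre line; the grasp point (between the pads) lies 19 mm behind it; z points along the fingers, y is the line along which they close (so a half turn about z gives the same grasp; the last joint's range is limited). The gripper opens to 85 mm and grips with 20 to 120 N. Pads are 22 mm wide; open, the fingers measure 114 mm over their backs; the gripper's body (76 mm by 85 mm) begins 54 mm behind the grasp point. The pads swing forward as they close: fully open they stand 13 mm farther back than shut.
Start: joints at [-0.108, 0.477, 0.022, 1.555, -0.011, 1.109, -0.083], TCP at [0.675, 0, 0.231] pointing down, gripper open.
Joint ranges: [-2.96, 2.96], [-0.34, 2.1], [-1.41, 1.46], [0.24, 2.44], [-1.37, 4.51], [0.17, 1.92], [-2.96, 2.96]. Speed limits (rad/s): [2.39, 2.39, 3.14, 3.14, 3.14, 3.14, 3.14].

INTERFACE

Orientations are given as a unit quaternion [w, x, y, z].
In Python, from station import bot gives the robot as it stands. The module is installed in compiled form; this text tells all that it offers.
- The arm moves only by the shell command python3 -m jog 'ROWS' [OPENING] [FORCE]. ROWS is JSON, a list of rows, each a list of 4 numbers: the shift along the tool's x, y, z in cm, then the turn about the tool's z in rad. In form: [[x, y, z, spin], ...]. A call has 1 to 20 rows; each row is the pose to reach, as a shift and turn from the pose commanded when the call began, along the tool's axes at that moment; what a row does not reach only later rows make up. A row lasts 1/12 s, in which the tool goes at most 41.7 mm and 7.16 degrees, less where a joint would pass 70% of its speed; a pose out of reach is approached as far as the arm can. A call with a gripper value outside its range is refused whole. OPENING is the closure, from -1 (fully open) to 1 (shut), set as the call begins (- or left out, the last holds). The fingers move at their own pace and stop on an object; FORCE is the grip in N (left out, the last holds). Time passes only in rows, so rows that repeat a pose let the fingers close. It gives the time, the measured TCP pose, the force, the opening and the grip force at its end, in the units of the state.
- bot.get_obs(): the state, without advancing time (a new reading comes with each control period).
- bot.read_camera(name): name is "scene" or "side" or "wrist"; returns a dict with "pixels" (480x640x3 uint8, red, green, blue), "depth" (480x640 float32, m along the optical axis (not along the pixel's ray), 0 where there is no reading), "fovy" (degrees; the focal length in pixels is half the picture's height over the tangent of half this angle, whatever the lens; pixels are square), "cx", "cy" (the principal point, pixels), "pose" (4x4, takes a point from camera to world coordinates). Camera axes: x right, y down, z forward; pixel columns grow to the right and rows downward; lengths in m; the calibration is good to about 2 mm. The wrist camera is an equidistant fisheye: a pixel r from the principal point sees the ray r / f radians off the axis. A picture is of the moment at which its call begins.
- bot.hand_in(): hands the job in; it is judged then, once.
The state is a dict: "t": time; "q": joint angles; "joint_vel": joint speeds; "joint_torque": joint torques, N m; "eef_pos": TCP position; "tool_rot": TCP orientation; "contact_force": force on the tool from outside, world axes, zero at the start; "torque": the same for the moment, N m; "gripper_width": opening from 0.0 (shut) to 1.0 (fully open); "grasp_force": force on a finger pad.
Only numpy, scipy, OpenCV 4.12 (cv2) and the standard library are available. Lean on these libraries where they do the work, as an engineer would, in place of code of your own. Each camera call takes 0.05 s, during which the arm holds its last target. There are 200 camera calls.

## Working session

There is one attempt and no reset: what is moved stays moved. The work goes in short steps, Python scripts to look and compute and a shell command to move; the robot and the scene stay as the last step left them, time stands still between calls to the robot, and variables do not carry over. Pictures are saved under pics/ and viewed, at most 10 in all, crops included, and the job is handed in when it is done.

```bash
mkdir -p pics; cat > h.py <<'E'
import numpy as np, cv2
from station import bot
def grab(n,name):
    c=bot.read_camera(n); np.savez(f'{name}.npz',**{k:np.asarray(v) for k,v in c.items()})
    cv2.imwrite(f'pics/{name}.png',c['pixels'][:,:,::-1]); return c
def cloud(c):
    d=np.asarray(c['depth']); f=240/np.tan(np.radians(float(c['fovy']))/2)
    v,u=np.mgrid[:480,:640]
    P=np.stack([(u-c['cx'])/f*d,(v-c['cy'])/f*d,d],-1)
    T=np.asarray(c['pose']); W=P@T[:3,:3].T+T[:3,3]; W[d==0]=np.nan; return W
def load(name): return dict(np.load(f'{name}.npz'))
E
python3 - <<'E'
from h import *
for n in('scene','side'):
    c=grab(n,n); print(n,c['pose'].round(3),c['fovy'])
o=bot.get_obs(); print({k:np.round(v,3) for k,v in o.items()})
E
```

```text
scene [[ 0.92  -0.201  0.336  0.222]
 [-0.391 -0.5    0.773 -0.681]
 [ 0.013 -0.843 -0.538  0.587]
 [ 0.     0.     0.     1.   ]] 57.701797379446504
side [[-0.982 -0.096  0.163  0.402]
 [-0.189  0.518 -0.834  0.788]
 [-0.005 -0.85  -0.527  0.58 ]
 [ 0.     0.     0.     1.   ]] 54.19917421784078
{'t': np.float64(0.1), 'q': array([-0.108,  0.478,  0.022,  1.556, -0.011,  1.109, -0.083]), 'joint_vel': array([ 0.   , -0.002, -0.   , -0.002,  0.003,  0.   ,  0.001]), 'joint_torque': array([ 6.0000e-03, -5.9777e+01,  1.6140e+00, -2.8195e+01,  1.3000e-02,
        5.0000e-03, -0.0000e+00]), 'eef_pos': array([ 0.674, -0.   ,  0.23 ]), 'tool_rot': array([-0.001,  0.707,  0.707, -0.001]), 'contact_force': array([ 0.064, -0.281,  0.56 ]), 'torque': array([-0.04 , -0.013,  0.007]), 'grasp_force': np.float64(0.0), 'gripper_width': np.float64(0.997)}
```

View pics/scene.png

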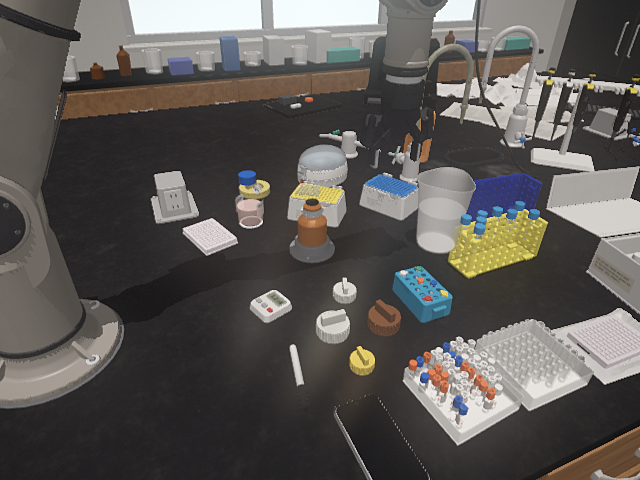

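View pics/side.png

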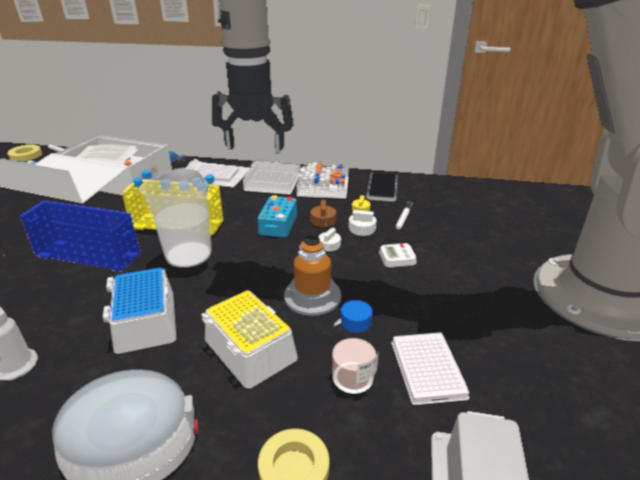

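Scene shows four caps: large white (333,326), small white (344,292), brown (384,318) and yellow (362,361). Jar with collar is at (312,230). By the description (not brown or yellow, larger of its colour) I choose the white one at (333,326); the side view shows it at (362,222). Next: a close crop and a measurement.

```bash
cat > m.py <<'E'
from h import *
for n in('scene','side'):
    c=load(n);W=cloud(c);z=W[...,2]
    boxes={'cap':(305,300,360,350) if n=='scene' else (345,203,382,238),
           'small':(328,272,360,306) if n=='scene' else (316,226,344,252)}
    for k,(a,b,e,g) in boxes.items():
        w=W[b:g,a:e].reshape(-1,3); px=c['pixels'][b:g,a:e].reshape(-1,3).astype(int)
        m=(px.min(1)>90)&(w[:,2]>.008)&(w[:,2]<.06); w=w[m]
        top=w[w[:,2]>np.nanpercentile(w[:,2],99)-.005]
        r=cv2.minAreaRect((top[:,:2]*1000).astype(np.float32)); 
        disk=w[w[:,2]<np.nanpercentile(w[:,2],99)-.014]
        (x,y),rad=cv2.minEnclosingCircle((disk[:,:2]*1000).astype(np.float32))
        print(n,k,len(w),'zmax',np.percentile(w[:,2],99).round(4),'bar',r,'disk',x,y,rad)
    # jar: points above .10 in box
    a,b,e,g=(290,190,335,262) if n=='scene' else (280,232,345,312)
    w=W[b:g,a:e].reshape(-1,3)
    for lo,hi in((.003,.02),(.02,.035),(.04,.08),(.085,.1),(.100,.112),(.112,.121),(.124,.14)):
        s=w[(w[:,2]>lo)&(w[:,2]<hi)]
        if len(s)<5: continue
        res=None
        from scipy.optimize import least_squares
        f=least_squares(lambda p:np.hypot(s[:,0]-p[0],s[:,1]-p[1])-p[2],[s[:,0].mean(),s[:,1].mean(),.03],loss='soft_l1',f_scale=.001).x
        print(n,'jar',lo,hi,len(s),f.round(4),s.mean(0).round(4))
E
python3 m.py
python3 - <<'E'
from h import *
s=load('scene')['pixels'][:,:,::-1]; d=load('side')['pixels'][:,:,::-1]
a=cv2.resize(s[265:385,285:415],(390,360),interpolation=2)
b=cv2.resize(d[190:280,280:390],(400,327),interpolation=2)
b=np.vstack([b,np.zeros((33,400,3),np.uint8)])
cv2.imwrite('pics/crop1.png',np.hstack([a,b]))
E
```

```text
scene cap 880 zmax 0.0473 bar ((477.6646423339844, -154.32911682128906), (46.01424026489258, 14.277250289916992), 0.11869844049215317) disk 507.3319091796875 -162.7427978515625 76.03995513916016
scene small 388 zmax 0.0369 bar ((542.0118408203125, -71.4840316772461), (34.21767807006836, 8.15047836303711), 64.60375213623047) disk 541.968505859375 -72.96015167236328 24.752033233642578
scene jar 0.003 0.02 590 [0.5515 0.1587 0.0887] [0.5423 0.1098 0.0104]
scene jar 0.02 0.035 408 [0.5492 0.1622 0.0861] [0.5507 0.1273 0.0286]
scene jar 0.04 0.08 1102 [0.5512 0.1703 0.0907] [0.5756 0.1796 0.0615]
scene jar 0.085 0.1 224 [0.5444 0.1115 0.0262] [0.5372 0.0951 0.0904]
scene jar 0.1 0.112 109 [0.545  0.1126 0.0232] [0.5383 0.097  0.1069]
scene jar 0.112 0.121 101 [0.5429 0.1078 0.0173] [0.5387 0.0988 0.1175]
scene jar 0.124 0.14 86 [0.5432 0.1085 0.0114] [0.5429 0.1077 0.1304]
side cap 526 zmax 0.0486 bar ((476.0916748046875, -154.8590087890625), (16.287511825561523, 45.028541564941406), 85.0093994140625) disk 486.2394104003906 -178.1870880126953 58.578208923339844
side small 292 zmax 0.0375 bar ((540.6663818359375, -71.70446014404297), (34.757774353027344, 10.101787567138672), 69.82686614990234) disk 540.7025756835938 -70.54051208496094 24.81616973876953
side jar 0.003 0.02 1005 [0.5581 0.0449 0.1025] [0.5459 0.0855 0.0101]
side jar 0.02 0.035 616 [0.5545 0.0382 0.1041] [0.5375 0.0814 0.028 ]
side jar 0.04 0.08 631 [0.5426 0.1082 0.0335] [0.5375 0.1346 0.0603]
side jar 0.085 0.1 378 [0.543  0.1067 0.0269] [0.5388 0.1245 0.0905]
side jar 0.1 0.112 149 [0.543  0.1057 0.0237] [0.5394 0.1226 0.107 ]
side jar 0.112 0.121 152 [0.5427 0.109  0.0191] [0.5398 0.1205 0.117 ]
side jar 0.124 0.14 164 [159.1502  72.2632 174.2487] [0.5337 0.1288 0.132 ]
```

View pics/crop1.png

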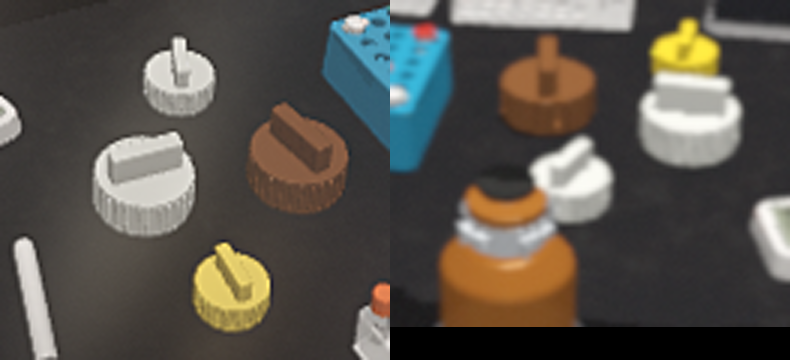

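The crop confirms it: the large white cap (bar roughly along world x) next to a smaller white one. Its measured centre is (0.477,-0.155) and its height and size fit; the jar axis is at (0.543,0.108). First I'll turn the tool and look straight down on the collar with the wrist camera to read the lug angles.

```bash
python3 -m jog '[[2,-3,0,-0.12],[4,-6,0,-0.24],[6,-8,0,-0.36],[8,-10,0,-0.48],[10,-12,0,-0.6],[10.8,-13.2,0,-0.72],[10.8,-13.2,0,-0.84],[10.8,-13.2,0,-0.96],[10.8,-13.2,0,-1.08],[10.8,-13.2,0,-1.2],[10.8,-13.2,0,-1.32],[10.8,-13.2,0,-1.44],[10.8,-13.2,0,-1.57],[10.8,-13.2,0,-1.57],[10.8,-13.2,0,-1.57]]' -1
python3 - <<'E'
from h import *
c=grab('wrist','w1'); print(c['pose'].round(3),c['fovy'],c['cx'],c['cy']); print(bot.get_obs()['q'].round(3))
W=cloud(load('scene'))
w=W[165:225,225:275].reshape(-1,3);w=w[w[:,2]>.01];print('bottle',w.mean(0),np.nanmin(w,0),np.nanmax(w,0))
for n,(a,b,e,g) in {'scene':(240,170,258,186),'side':(342,305,372,328)}.items():
  w=cloud(load(n))[b:g,a:e].reshape(-1,3);print(np.nanmedian(w,0))
E
```

```text
t: 1.35
eef_pos: [0.5428, 0.1078, 0.231]
tool_rot: [-0.0, 0.002, 1.0, -0.0]
contact_force: [-0.4, -0.2, -0.7]
gripper_width: 0.999
grasp_force: 0.0
[[ 0.006  0.966  0.26   0.478]
 [ 1.    -0.005 -0.002  0.109]
 [-0.001  0.26  -0.966  0.372]
 [ 0.     0.     0.     1.   ]] 65.70646984690485 316.97926896634004 242.84734130654965
[-0.05   0.298 -0.315  1.832  0.106  1.029  1.159]
bottle [0.45317655 0.30923869 0.05801778] [0.40868844 0.25147605 0.01002022] [0.54371752 0.48501638 0.13962368]
[0.44709431 0.27707145 0.12979773]
[0.44179769 0.29621585 0.13782341]
```

View pics/w1.png

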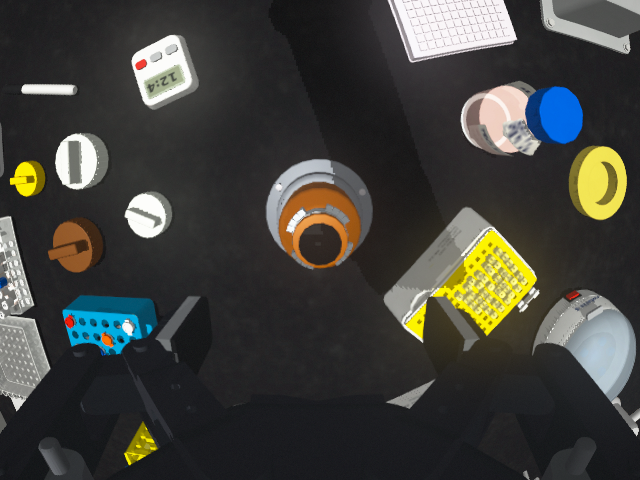

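The wrist view shows the jar at (320,245) with grey collar segments around the orange neck at (298,222) and (335,213), and the bottle's blue cap at (554,115), clear of the jar. I'll rectify the collar at its lug height to get the gap angles.

```bash
python3 - <<'E'
from h import *
c=load('w1'); T=c['pose'];f=240/np.tan(np.radians(float(c['fovy']))/2)
def proj(P):
    p=(P-T[:3,3])@T[:3,:3]; th=np.arctan2(np.hypot(p[...,0],p[...,1]),p[...,2]); ph=np.arctan2(p[...,1],p[...,0])
    return c['cx']+f*th*np.cos(ph), c['cy']+f*th*np.sin(ph)
ims=[]
# axis check: dark disc centre
# fisheye cloud
v,u=np.mgrid[:480,:640]; du,dv=u-c['cx'],v-c['cy']; r=np.hypot(du,dv); k=np.tan(r/f)/np.maximum(r,1e-9)
d=c['depth']; W=np.stack([du*k*d,dv*k*d,d],-1)@T[:3,:3].T+T[:3,3]
box=W[180:280,260:380].reshape(-1,3)
s=box[box[:,2]>.124]; (x,y),rad=cv2.minEnclosingCircle((s[:,:2]*1000).astype(np.float32)); print('seal',x,y,rad,np.median(s[:,2]),s[:,:2].mean(0))
s=box[(box[:,2]>.117)&(box[:,2]<.1225)]; (x,y),rad=cv2.minEnclosingCircle((s[:,:2]*1000).astype(np.float32)); print('rim',x,y,rad)
X0,Y0=.543,.108
# image: right=+x, up=+y  (seen from above)
g=np.linspace(-.032,.032,400); gx,gy=np.meshgrid(g,-g)
P=np.stack([X0+gx,Y0+gy,np.full_like(gx,.1102)],-1)
U,V=proj(P); im=cv2.remap(c['pixels'],U.astype(np.float32),V.astype(np.float32),2)[:,:,::-1].copy()
for rr in(20,25): cv2.circle(im,(200,200),int(rr/64*400),(0,255,0),1)
for a in range(0,360,30):
    q=np.radians(a); cv2.putText(im,str(a),(int(185+185*np.cos(q)),int(205-185*np.sin(q))),0,.4,(0,255,255),1)
zo=cv2.resize(c['pixels'][180:280,265:378,::-1],(400,354),interpolation=2); zo=np.vstack([zo,np.zeros((46,400,3),np.uint8)])
cv2.imwrite('pics/ortho.png',np.hstack([im,zo]))
# depth-based: points between r 21..25.5, z .104-.112 angle histogram
R=np.hypot(box[:,0]-X0,box[:,1]-Y0); A=np.degrees(np.arctan2(box[:,1]-Y0,box[:,0]-X0))
m=(R>.0212)&(R<.0265)&(box[:,2]>.106)&(box[:,2]<.113); m2=(R>.02)&(R<.028)&(box[:,2]<.104)
print('lug',np.histogram(A[m],36,(-180,180))[0]);print('gap',np.histogram(A[m2],36,(-180,180))[0])
E
```

```text
seal 519.1629638671875 108.69845581054688 40.80133056640625 0.12878244158307012 [0.54232793 0.10998906]
rim 545.2467651367188 109.65181732177734 20.199371337890625
lug [ 0  0  1  8  8  7  6  7  5  0  0  0 10 20 23 21 17  5  0  0  0  8  9 15
 22 17  5  4  0 25 30 29 22 18  5  0]
gap [59 61 64 54 59 47 46 39 36 35 44 33 28  2  0  0  0  0  0  0  0  0  0  0
  3 19 33 42 21 28 32 43 50 51 65 61]
```

View pics/ortho.png

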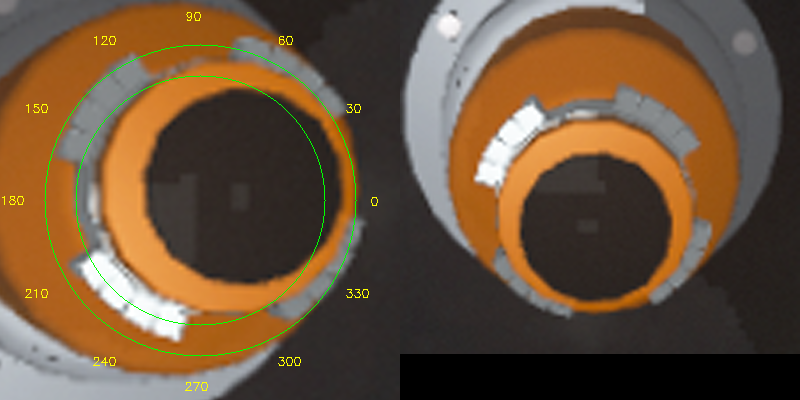

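Lugs lie at about 54° mod 90 (gaps at ~9.5° mod 90). The yellow cap lies near the cap's finger line, so I'll check clearances and refine the cap pose with wrist data.

```bash
python3 - <<'E'
from h import *
c=load('w1'); T=c['pose'];f=240/np.tan(np.radians(float(c['fovy']))/2)
v,u=np.mgrid[:480,:640]; du,dv=u-c['cx'],v-c['cy']; r=np.hypot(du,dv); k=np.tan(r/f)/np.maximum(r,1e-9)
W=np.stack([du*k,dv*k,np.ones_like(k)],-1)*c['depth'][...,None]@T[:3,:3].T+T[:3,3]
def st(W,c,b,n,lo,hi):
    a,t,e,g=b; w=W[t:g,a:e].reshape(-1,3); w=w[(w[:,2]>lo)&(w[:,2]<hi)]
    R=cv2.minAreaRect((w[:,:2]*1000).astype(np.float32)); print(n,len(w),np.round(R[0],1),np.round(R[1],1),round(R[2],1), w.min(0).round(3),w.max(0).round(3))
st(W,c,(50,128,115,195),'cap bar wrist',.038,.055)
st(W,c,(50,128,115,195),'cap all wrist',.008,.055)
st(W,c,(0,155,50,200),'yellow wrist',.006,.055)
s=load('scene');st(cloud(s),s,(345,342,380,378),'yellow scene',.006,.055)
s=load('side');st(cloud(s),s,(350,193,372,207),'yellow side',.006,.055)
E
```

```text
cap bar wrist 482 [ 479.2 -152.9] [13.9 45.9] 89.7 [ 0.456 -0.16   0.038] [ 0.502 -0.146  0.047]
cap all wrist 2207 [ 479.1 -152.4] [61.4 60.5] 46.9 [ 0.448 -0.185  0.008] [ 0.51  -0.122  0.047]
yellow wrist 815 [ 490.  -264.5] [82.3 42.7] 84.1 [ 0.466 -0.304  0.006] [ 0.514 -0.223  0.032]
yellow scene 509 [ 490.1 -246.2] [41.8 41.1] 2.3 [ 0.469 -0.267  0.006] [ 0.511 -0.226  0.034]
yellow side 140 [ 480.1 -276.9] [99.9 39.6] 74.2 [ 0.469 -0.326  0.006] [ 0.51  -0.228  0.034]
```

```bash
python3 -m jog '[[1,-4,0,0],[2,-8,0,0],[3,-12,0,0],[4,-16,2,0],[5,-20,4,0],[6,-24,6,0],[6.5,-26.1,9,0],[6.5,-26.1,12,0],[6.5,-26.1,14,0],[6.5,-26.1,15,0],[6.5,-26.1,15,0],[6.5,-26.1,15,0]]' 0 60; python3 - <<'E'
from h import *
c=grab('wrist','w2'); print(bot.get_obs()['q'].round(3))
E
```

```text
t: 2.4
eef_pos: [0.4784, -0.1524, 0.0817]
tool_rot: [0.0, 0.001, 1.0, 0.0]
contact_force: [0.8, -0.4, 0.2]
gripper_width: 0.501
grasp_force: 0.0
[ 0.321  0.408 -0.166  2.08   0.107  0.66   1.654]
```

View pics/w2.png

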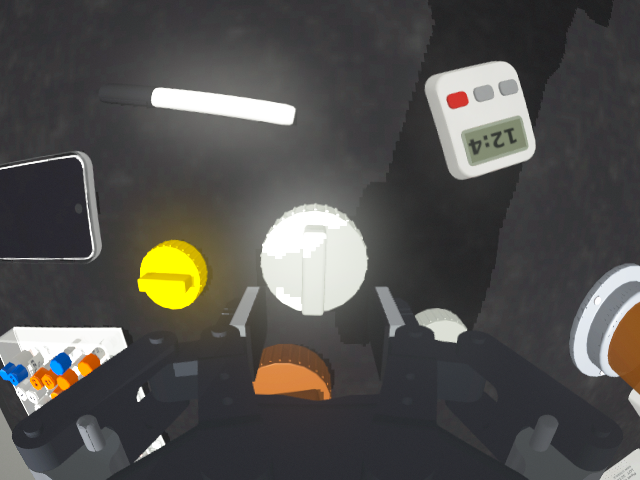

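The bar (314,270) stands between the pads, centred (pads at 240 and 400). Descend and close.

```bash
python3 -m jog '[[0,-0.1,2,0],[0,-0.1,4,0],[0,-0.1,5.0,0],[0,-0.1,5.3,0],[0,-0.1,5.3,0],[0,-0.1,5.3,0]]' && python3 -m jog '[[0,0,0,0],[0,0,0,0],[0,0,0,0],[0,0,0,0],[0,0,0,0],[0,0,0,0],[0,0,0,0],[0,0,0,0]]' 1 60
```

```text
t: 2.95
eef_pos: [0.4786, -0.1539, 0.0293]
tool_rot: [0.001, 0.0, 1.0, -0.0]
contact_force: [0.9, 0.0, -0.3]
gripper_width: 0.499
grasp_force: 0.0
t: 3.62
eef_pos: [0.4785, -0.1541, 0.0293]
tool_rot: [0.001, 0.0, 1.0, -0.0]
contact_force: [-0.2, -0.2, 5.2]
gripper_width: 0.121
grasp_force: 59.5
```

```bash
python3 -m jog '[[0,0,-1,0],[0,0,-4,0],[0,0,-8,0],[0,0,-12,0],[0,2,-15,0],[-1,5,-17,0],[-2,8.5,-17,-0.06],[-3,12,-17,-0.12],[-4,16,-17,-0.17],[-5,20,-17,-0.17],[-6,24,-17,-0.17],[-6.45,26.25,-17,-0.17],[-6.45,26.25,-17,-0.17],[-6.45,26.25,-17,-0.17],[-6.45,26.25,-17,-0.17]]' 
python3 - <<'E'
from h import *
for n in('side','scene'): grab(n,n+'3')
a=load('side3')['pixels'][200:320,240:400];b=load('scene3')['pixels'][150:270,240:400]
cv2.imwrite('pics/c3.png',cv2.resize(np.hstack([a,b])[:,:,::-1],(800,300)))
for n,(x0,y0,x1,y1) in {'side3':(240,160,400,330),'scene3':(240,110,400,270)}.items():
    c=load(n);W=cloud(c)[y0:y1,x0:x1].reshape(-1,3);p=c['pixels'][y0:y1,x0:x1].reshape(-1,3).astype(int)
    m=(W[:,2]>.168)&(W[:,2]<.197)&(p.min(1)>90)&(np.hypot(W[:,0]-.543,W[:,1]-.108)<.045);w=W[m]
    from scipy.optimize import least_squares
    s=w[(w[:,2]<.190)]
    print(n,len(w),w.min(0),w.max(0),least_squares(lambda q:np.hypot(s[:,0]-q[0],s[:,1]-q[1])-.0305,[.543,.108],loss='soft_l1',f_scale=.001).x)
print(bot.get_obs()['q'].round(3))
E
```

```text
t: 4.87
eef_pos: [0.5422, 0.1074, 0.1986]
tool_rot: [-0.0, -0.084, 0.996, -0.0]
contact_force: [1.0, 0.1, -0.4]
gripper_width: 0.122
grasp_force: 58.8
side3 684 [0.50945176 0.08595373 0.17033138] [0.5718473  0.13844868 0.19699066] [0.54054946 0.10558552]
scene3 448 [0.50949481 0.07394175 0.16935201] [0.57186095 0.13597037 0.1969111 ] [0.54190186 0.10744853]
[-0.036  0.334 -0.333  1.866  0.132  0.963  1.31 ]
```

View pics/c3.png

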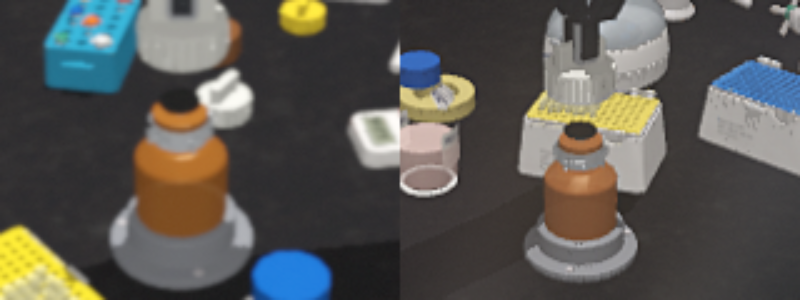

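```bash
python3 -m jog '[[-0.13,0.07,2,0],[-0.13,0.07,3.5,0],[-0.13,0.07,4,0],[-0.13,0.07,4.3,0],[-0.13,0.07,4.6,0],[-0.13,0.07,4.9,0],[-0.13,0.07,5.2,0],[-0.13,0.07,5.5,0],[-0.13,0.07,5.7,0],[-0.13,0.07,5.7,0]]' && python3 -m jog '[[0,0,0.1,0],[0,0,0.2,0],[0,0,0.3,0],[0,0,0.4,0],[0,0,0.4,0],[0,0,0.4,0]]'
```

```text
t: 5.8
eef_pos: [0.5435, 0.1094, 0.141]
tool_rot: [-0.0, -0.085, 0.996, -0.0]
contact_force: [-0.5, -0.9, -0.2]
gripper_width: 0.121
grasp_force: 58.8
t: 6.3
eef_pos: [0.5437, 0.1094, 0.1374]
tool_rot: [0.0, -0.084, 0.996, 0.0]
contact_force: [0.1, 0.1, -1.0]
gripper_width: 0.126
grasp_force: 58.9
```

```bash
python3 -m jog '[[0,0,0.1,0],[0,0,0.2,0],[0,0,0.3,0],[0,0,0.3,0],[0,0,0.3,0]]'; python3 -c "
from station import bot;o=bot.get_obs();print(o['contact_force'],o['torque'])"
```

```text
t: 6.72
eef_pos: [0.5438, 0.1094, 0.1345]
tool_rot: [0.0, -0.084, 0.996, 0.0]
contact_force: [-1.2, -0.6, 4.0]
gripper_width: 0.125
grasp_force: 59.3
[-1.24954865 -0.59846054  4.00645439] [-0.07223737  0.255072    0.01386205]
```

Force 4 N at 4.8 mm below where a lug-on-lug rest would be: the lugs are in the gaps, on the spring. Press on.

```bash
python3 -m jog '[[0,0,0.1,0],[0,0,0.2,0],[0,0,0.3,0],[0,0,0.4,0],[0,0,0.4,0],[0,0,0.4,0]]' && python3 -m jog '[[0,0,0.05,0],[0,0,0.1,0],[0,0,0.15,0],[0,0,0.2,0],[0,0,0.2,0],[0,0,0.2,0]]'
```

```text
t: 7.22
eef_pos: [0.5438, 0.1095, 0.1307]
tool_rot: [0.0, -0.084, 0.996, -0.0]
contact_force: [-3.0, -0.4, 8.8]
gripper_width: 0.119
grasp_force: 59.8
t: 7.72
eef_pos: [0.5438, 0.1095, 0.1289]
tool_rot: [0.0, -0.084, 0.996, -0.0]
contact_force: [-3.1, -0.5, 9.9]
gripper_width: 0.123
grasp_force: 60.0
```

```bash
python3 -m jog '[[0.05,0,0.05,0],[0.05,0,0.1,0],[0.05,0,0.1,0],[0.05,0,0.1,0]]' && python3 -m jog '[[0,0,0.05,0],[0,0,0.05,0],[0,0,0.05,0]]'
```

```text
t: 8.05
eef_pos: [0.5438, 0.1095, 0.1282]
tool_rot: [0.001, -0.084, 0.996, 0.0]
contact_force: [-2.7, -0.6, 9.4]
gripper_width: 0.124
grasp_force: 60.1
t: 8.3
eef_pos: [0.5438, 0.1095, 0.1277]
tool_rot: [0.001, -0.084, 0.996, 0.0]
contact_force: [-2.4, -0.7, 9.9]
gripper_width: 0.123
grasp_force: 60.2
```

```bash
python3 -m jog '[[0,0,0.05,0],[0,0,0.05,0],[0,0,0.05,0]]' && python3 -m jog '[[0,0,0.04,0],[0,0,0.04,0],[0,0,0.04,0]]'
```

```text
t: 8.55
eef_pos: [0.5439, 0.1095, 0.1273]
tool_rot: [0.001, -0.084, 0.996, 0.0]
contact_force: [-2.5, -0.7, 11.6]
gripper_width: 0.126
grasp_force: 60.5
t: 8.8
eef_pos: [0.5438, 0.1095, 0.1273]
tool_rot: [0.001, -0.084, 0.996, -0.0]
contact_force: [-3.2, -1.6, 13.5]
gripper_width: 0.126
grasp_force: 60.9
```

Bottomed on the rim at 13.5 N. Now twist clockwise in stages, watching moment.

```bash
cat > s.py <<'E'
from station import bot
import numpy as np
o=bot.get_obs();print('F',o['contact_force'].round(1),'M',o['torque'].round(2),'ang',round(np.degrees(2*np.arctan2(o['tool_rot'][2],o['tool_rot'][1]))-180,1))
E
python3 s.py; python3 -m jog '[[0,0,0,0.05],[0,0,0,0.1],[0,0,0,0.15],[0,0,0,0.2],[0,0,0,0.2]]'; python3 s.py; python3 -m jog '[[0,0,0,0.05],[0,0,0,0.1],[0,0,0,0.15],[0,0,0,0.2],[0,0,0,0.2]]'; python3 s.py
```

```text
F [-3.2 -1.6 13.5] M [-0.26  0.94  0.03] ang 9.7
t: 9.22
eef_pos: [0.5446, 0.1098, 0.1273]
tool_rot: [0.002, 0.017, 1.0, 0.0]
contact_force: [-1.0, -0.1, 10.7]
gripper_width: 0.118
grasp_force: 60.4
F [-1.  -0.1 10.7] M [-0.15  0.23 -0.07] ang -1.9
t: 9.63
eef_pos: [0.545, 0.1098, 0.1274]
tool_rot: [0.002, 0.116, 0.993, 0.001]
contact_force: [-0.1, -0.2, 10.7]
gripper_width: 0.121
grasp_force: 60.4
F [-0.1 -0.2 10.7] M [-0.15  0.19 -0.05] ang -13.4
```

```bash
python3 -m jog '[[0,0,0.03,0.05],[0,0,0.04,0.1],[0,0,0.04,0.15],[0,0,0.04,0.2],[0,0,0.04,0.2]]'; python3 s.py; python3 -m jog '[[0,0,0,0.03],[0,0,0,0.06],[0,0,0,0.09],[0,0,0,0.09]]'; python3 s.py
```

```text
t: 10.05
eef_pos: [0.5453, 0.1098, 0.1273]
tool_rot: [0.002, 0.215, 0.977, 0.001]
contact_force: [-1.3, -1.5, 11.2]
gripper_width: 0.121
grasp_force: 60.6
F [-1.3 -1.5 11.2] M [-0.22  0.14 -0.13] ang -24.8
t: 10.38
eef_pos: [0.5453, 0.1097, 0.1273]
tool_rot: [0.002, 0.258, 0.966, 0.001]
contact_force: [-0.4, -0.9, 11.7]
gripper_width: 0.122
grasp_force: 60.6
F [-0.4 -0.9 11.7] M [-0.25  0.14 -0.04] ang -29.9
```

```bash
for i in 1 ; do python3 -m jog '[[0,0,0,0.03],[0,0,0,0.05],[0,0,0,0.05]]'|grep pos; python3 s.py; python3 -m jog '[[0,0,0,0.03],[0,0,0,0.05],[0,0,0,0.05]]'|grep pos; python3 s.py; python3 -m jog '[[0,0,0,0.03],[0,0,0,0.03]]'|grep pos; python3 s.py; done
```

```text
eef_pos: [0.5454, 0.1097, 0.1273]
F [ 0.5 -1.1 13. ] M [-0.26  0.17 -0.02] ang -32.8
eef_pos: [0.5454, 0.1096, 0.1273]
F [ 0.  -1.4 11.5] M [-0.27  0.07 -0.02] ang -35.6
eef_pos: [0.5453, 0.1095, 0.1273]
F [-0.9 -1.6 12.4] M [-0.29  0.2   0.13] ang -37.4
```

```bash
python3 -m jog '[[0,0,0,0.02],[0,0,0,0.02],[0,0,0,0.02]]'|grep pos; python3 s.py
```

```text
eef_pos: [0.5451, 0.1096, 0.1273]
F [-2.1 -2.1 12.9] M [-0.29  0.28  0.27] ang -38.4
```

Stop felt at ~48°, as computed. Back off 2° and let it rise into the catch.

```bash
python3 -m jog '[[0,0,0,-0.02],[0,0,0,-0.035],[0,0,0,-0.035],[0,0,-0.1,-0.035],[0,0,-0.2,-0.035],[0,0,-0.3,-0.035],[0,0,-0.3,-0.035]]'|grep pos; python3 s.py;python3 -m jog '[[0,0,-0.05,0],[0,0,-0.1,0],[0,0,-0.1,0]]'|grep pos; python3 s.py; python3 -m jog '[[0,0,-0.05,0],[0,0,-0.05,0]]'|grep pos; python3 s.py
```

```text
eef_pos: [0.5451, 0.1096, 0.1299]
F [ 0.9 -0.8  8.3] M [-0.14 -0.1  -0.03] ang -36.4
eef_pos: [0.5451, 0.1096, 0.1307]
F [1.6 0.1 7.4] M [-0.12 -0.22  0.03] ang -36.4
eef_pos: [0.5451, 0.1096, 0.1312]
F [1.9 0.1 7. ] M [-0.14 -0.23 -0.04] ang -36.4
```

```bash
python3 -m jog '[[0,0,-0.05,0],[0,0,-0.05,0]]'|grep pos; python3 s.py; python3 -m jog '[[0,0,-0.05,0],[0,0,-0.05,0]]'|grep pos; python3 s.py
```

```text
eef_pos: [0.5451, 0.1096, 0.1315]
F [ 2.7 -0.3  6.3] M [-0.12 -0.45  0.08] ang -36.4
eef_pos: [0.545, 0.1096, 0.1315]
F [5.4 0.7 2.1] M [ 0.03 -1.19 -0.02] ang -36.4
```

Caught: the cap won't rise beyond +4.2 mm and force falls off. Release and retreat.

```bash
python3 -m jog '[[0,0,0.08,0],[0,0,0.08,0],[0,0,0.08,0]]'; python3 -m jog '[[0,0,0,0],[0,0,0,0],[0,0,0,0],[0,0,0,0],[0,0,0,0],[0,0,0,0]]' 0 ; python3 -m jog '[[0,0,-1,0],[0,0,-3,0],[0,0,-6,0],[0,0,-9,0],[0,0,-11,0],[0,0,-11,0],[0,0,-11,0]]'
python3 - <<'E'
from h import *
for n in('wrist','side','scene'): grab(n,n+'4')
w=load('wrist4')['pixels'];a=cv2.resize(w[130:330,210:430],(440,400));b=cv2.resize(load('side4')['pixels'][210:320,260:360],(360,400))
cv2.imwrite('pics/c4.png',np.hstack([a,b])[:,:,::-1])
for n in('side4','scene4'):
    W=cloud(load(n)).reshape(-1,3); w=W[(np.hypot(W[:,0]-.544,W[:,1]-.108)<.045)&(W[:,2]>.122)&(W[:,2]<.18)]
    top=w[w[:,2]>w[:,2].max()-.008]; flat=w[(w[:,2]>.124)&(w[:,2]<.135)]
    print(n,len(w),np.percentile(w[:,2],98),top.mean(0),np.median(flat[:,2]),cv2.minAreaRect((top[:,:2]*1000).astype(np.float32)))
E
```

```text
t: 12.88
eef_pos: [0.5449, 0.1096, 0.1311]
tool_rot: [0.002, 0.313, 0.95, 0.001]
contact_force: [3.2, -0.6, 7.6]
gripper_width: 0.122
grasp_force: 59.9
t: 13.38
eef_pos: [0.5428, 0.1093, 0.1299]
tool_rot: [-0.0, 0.313, 0.95, -0.0]
contact_force: [-0.4, 0.1, 0.6]
gripper_width: 0.496
grasp_force: 0.0
t: 13.97
eef_pos: [0.544, 0.1095, 0.2422]
tool_rot: [0.001, 0.313, 0.95, 0.001]
contact_force: [0.1, 0.4, -0.1]
gripper_width: 0.501
grasp_force: 0.0
side4 690 0.1501218906973689 [0.54279642 0.11143571 0.14749191] 0.1291635825305599 ((544.0042724609375, 109.21488952636719), (12.970227241516113, 47.20989227294922), 53.97897720336914)
scene4 419 0.1490313386475083 [0.54323904 0.10697184 0.14658343] 0.1286105190889943 ((544.1710205078125, 108.30883026123047), (13.347187995910645, 45.04146957397461), 54.48366928100586)
```

View pics/c4.png

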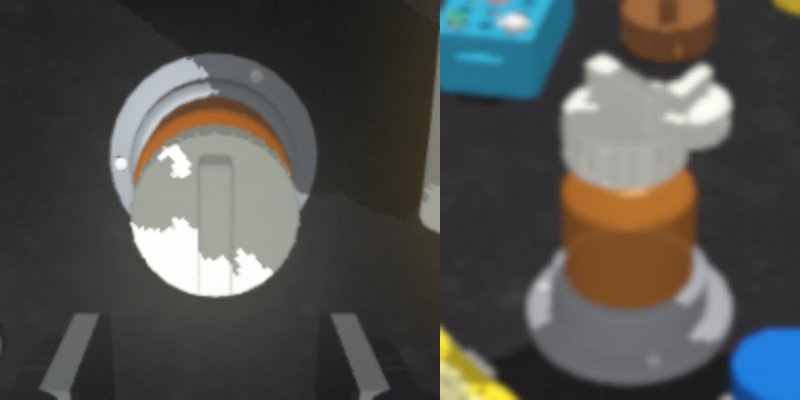

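The picture shows the cap seated level on the jar (crop (215,215)), gripper clear. Its top is at 0.1495 m, against 0.1475 expected locked plus the +2 mm bias seen earlier (unlocked would read ~0.1555), and the bar holds at -36°. Locked, so I hand it in.

```bash
python3 -c "
from station import bot;print(bot.hand_in())"
```

```text
the job is handed in; nothing more can be done
None
```

The large white cap is locked on the sample jar in the catch: pressed down, twisted about 48° clockwise to the stop, then let go (peak measured force about 14 N, limit 45 N). I handed it in at about 14 s with the gripper clear.

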